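# Open the hall key cupboard

## Task

Open the little wooden key cupboard on the hall console. First slide the blue candle jar that stands in front of it along the top, upright and without lifting it, until it is well clear of the door's swing; then press the handle-less door near its free edge until the push catch lets go, take the finger away so that the door springs ajar by itself, and last swing the door wide open, about square to the cupboard, with a finger behind its edge. Leave everything else where it stands.

Things in the scene. Friction and masses are not known exactly. Their poses are not given: they have to be found in the camera images.
- key_cupboard: dark walnut key cupboard, fixed, turned sideways to the robot: 110 deep (its x) x 180 wide (its y) x 200 mm high. Origin: centre of its underside, on the console top (z = 0); +x runs from front to back, +y from hinge side to free side (far from the robot). The shut door's outer face is at x = -77 mm, its inner face at -61 mm, 6 mm clear of the carcass. Nothing stands on top.
- key_door (a joint): door hinge angle, rad: 0 shut, positive open, stop at 1.75, -0.03 pressed fully in. The catch holds it at 0; pressing it in about 3 mm at the free edge (-0.018, 5 to 8 N) frees the catch; as the finger withdraws a spring pin drives it out to about 0.27 (45 mm gap behind the free edge). Beyond that it swings with slight friction and stays where left; it does not catch again.
- press_spot (a point): the spot to press, on the door's outer face: 28 mm in from the free edge, 150 mm from the hinge line, 165 mm above the console. Its frame turns with the door: -x out of the outer face, y along the door from hinge to free edge, z up.
- free_edge (a point): top end of the door's free edge, mid-thickness, 198 mm above the console; frame as press_spot. The door is a pale oak panel without handle, 178 wide x 196 high x 16 mm thick, its lower edge 2 mm above the console.
- hinge_top (a point): point on the door's upright hinge line (at the end nearer the robot), 198 mm above the console, at the door's inner face; fixed to the cupboard. The door reaches 178 mm from here.
- candle_jar: blue candle jar with a white band, a cylinder 72 mm in diameter, 70 mm high, 0.3 to 0.54 kg, loose, standing in the door's swing. Origin: centre of its underside. The door passes it once its centre is more than 214 mm from the hinge line; well clear is 225 mm or more.
- teal_vase: dark green glass vase 80 mm in diameter, 120 mm high, beyond the free side of the cupboard; leave alone. Origin: centre of its underside, as for all below.
- photo_frame: white block photo frame 30 x 130 x 180 mm high; leave alone.
- shell_jar: amber storage jar with a wooden lid, 84 mm in diameter, 130 mm high; leave alone.
- bulb_box: white and blue bulb box 68 x 68 x 120 mm high; leave alone.
- key_dish: white shallow bowl 130 mm in diameter, 25 mm high; leave alone.
- car_key: black car key 65 x 34 x 14 mm lying on the console; leave alone.
- paint_tin: grey paint tin 100 mm in diameter, 110 mm high; leave alone.
- paint_brush: paint brush lying on the console; leave alone.
Mind the look-alikes: they are no part of the job. What is shaped like the key_cupboard but pink is not meant.

How it is judged:
By the outcome, as a careful person would: the job done as asked, in the order asked, and still so for the second after the job is handed in, with the robot touching nothing.
It also fails if it takes over 64 s, if anything falls off the work surface, if the arm or the gripper's body presses on something with over 40 N, if the wrist force passes 120 N, or if a joint passes its speed limit or range.

## Robot

A 6-joint arm with a two-finger parallel gripper is mounted at the origin on the work surface. World frame = base frame: x ahead of the robot, y to its left, z up, the work surface at z = 0. Lengths are in m, angles in rad, forces in N, time in s.
With the tool pointing down it reaches from about 0.25 to 0.775 m from the base axis. Payload 4 kg.
Tool frame: the origin (TCP) lies midway between the tips of the shut fingers; the grasp point (between the pads) lies 19 mm behind it; z points along the fingers, y is the direction in which the jaws open and shut (so a half turn about z gives the same grasp; the last joint's range is limited). The gripper opens to 94 mm and grips with 3 to 60 N. Pads are 16 mm wide; open, the fingers measure 119 mm over their backs; the gripper's body (75 mm by 177 mm) begins 78 mm behind the grasp point.
Start: joints at [1.069, 0.087, 1.371, -0, 1.684, -0.103], TCP at [0.214, 0.507, 0.206] pointing down, gripper open.
Joint ranges: [-3.1, 3.1], [-0.76, 2.03], [0.27, 2.55], [-1.08, 4.22], [0.17, 2.65], [-2.57, 2.57]. Speed limits (rad/s): [2.79, 2.79, 3.14, 3.14, 3.14, 3.14].

## Interface

Orientations are given as [roll, pitch, yaw] about the fixed x, y, z axes, in that order (R = Rz(yaw) Ry(pitch) Rx(roll)).
In Python, from bench import get_obs, snapshot, ticket gives the robot as it stands.
- The arm moves only by the shell command python3 -m creep 'ROWS' [OPENING]. ROWS is JSON, a list that holds one entry, the list of rows, each a list of 4 numbers: the shift along the tool's x, y, z in mm, then the turn about the tool's z in degrees. A call has 1 to 8 rows; each row shifts and turns the commanded pose from where the row before left it, along the tool's axes as they then stand; what a row does not reach is not made up. A row lasts 1/8 s, in which the tool goes at most 62.5 mm and 10.7 degrees, less where a joint would pass 70% of its speed; a pose out of reach is approached as far as the arm can. A call with a gripper value outside its range is refused whole. OPENING is the opening, from 0 (shut) to 1 (fully open), set as the call begins (- or left out, the last holds). The fingers move at their own pace and stop on an object; the grip force is fixed at half the most. Time passes only in rows, so rows that do not move let the fingers close. It gives the time, the measured TCP pose, the force and the opening at its end, in the units of the state.
- get_obs(): the state, without advancing time (a new reading comes with each control period).
- snapshot(name): name is "scene" or "side" or "wrist"; returns a dict with "color" (384x512x3 uint8, red, green, blue), "depth" (384x512 float32, m along the optical axis (not along the pixel's ray), 0 where there is no reading), "fx", "fy", "cx", "cy" (pixels), "extrinsics" (4x4, takes a point from world to camera coordinates). Camera axes: x right, y down, z forward; pixel columns grow to the right and rows downward; lengths in m; the calibration is good to about 2 mm. A picture is of the moment at which its call begins.
- ticket.close_job(): hands the job in, once; it reports no verdict.
The state is a dict: "time": time; "joint_positions": joint angles; "qvel": joint speeds; "joint_torque": joint torques, N m; "tool_pos": TCP position; "ee_rot": TCP orientation; "wrist_force": force on the tool from outside, world axes, zero at the start; "wrist_torque": the same for the moment, N m; "width": finger opening in m.
Only numpy, scipy, OpenCV 4.12 (cv2) and the standard library are available. Lean on these libraries where they do the work, as an engineer would, in place of code of your own. Each camera call takes 0.05 s, during which the arm holds its last target. There are 200 camera calls.

## Working session

There is one attempt and no reset: what is moved stays moved. The work goes in short steps, Python scripts to look and compute and a shell command to move; the robot and the scene stay as the last step left them, time stands still between calls to the robot, and variables do not carry over. Pictures are saved under pics/ and viewed, on a budget of 10 in all, crops included, one or two more only if the job needs it, and the job is handed in when it is done.

```bash
mkdir -p pics
cat > h.py <<'E'
import numpy as np, cv2
from bench import get_obs, snapshot, ticket
def save(n,f):
    s=snapshot(n); cv2.imwrite('pics/'+f,s['color'][:,:,::-1]); np.savez('pics/'+f+'.npz',**s); return s
def pts(s):
    d=s['depth']; v,u=np.indices(d.shape)
    P=np.stack([(u-s['cx'])/s['fx']*d,(v-s['cy'])/s['fy']*d,d],-1)
    E=np.array(s['extrinsics']); return (P-E[:3,3])@E[:3,:3]
E
python3 - <<'E'
from h import *
a=save('scene','a.png');b=save('side','b.png')
cv2.imwrite('pics/ab.png',cv2.resize(np.vstack([a['color'],b['color']])[:,:,::-1],(448,600)) if 0 else cv2.resize(np.hstack([a['color'],b['color']])[:,:,::-1],(800,300)))
o=get_obs();print({k:np.round(v,3) for k,v in o.items()})
for s in(a,b):print(s['extrinsics'],s['fx'],s['cx'],s['cy'],(s['depth']>0).mean())
E
```

```text
{'time': np.float64(0.1), 'joint_positions': array([ 1.069,  0.088,  1.372,  0.   ,  1.684, -0.103]), 'qvel': array([ 0.001, -0.001, -0.002,  0.   ,  0.001, -0.001]), 'joint_torque': array([ 3.0000e-03, -3.4125e+01, -3.0330e+01,  7.2000e-02,  3.0000e-02,
       -0.0000e+00]), 'tool_pos': array([0.213, 0.506, 0.204]), 'ee_rot': array([-3.14 , -0.   ,  2.743]), 'wrist_force': array([ 0.022, -0.623, -0.184]), 'wrist_torque': array([ 0.053, -0.014,  0.003]), 'width': np.float64(0.094)}
[[ 0.91848766 -0.39531996  0.01012637 -0.43808844]
 [-0.36566347 -0.85877655 -0.3588775   0.35139886]
 [ 0.15056773  0.32592171 -0.93332974  1.14759291]
 [ 0.          0.          0.          1.        ]] 415.17533798371494 251.00911003728294 186.1980380470775 0.9960581461588541
[[ 0.93581738 -0.35246377 -0.00388837 -0.47724574]
 [-0.22864886 -0.59861023 -0.76771446  0.30220826]
 [ 0.26826392  0.71932961 -0.64078029  1.30405074]
 [ 0.          0.          0.          1.        ]] 431.6833600724594 251.0072549219037 188.428742497422 0.9960581461588541
```

View pics/a.png

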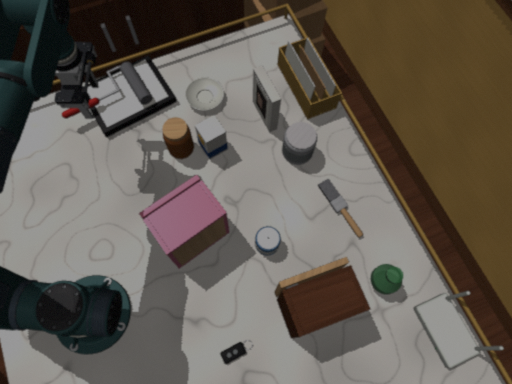

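View pics/b.png

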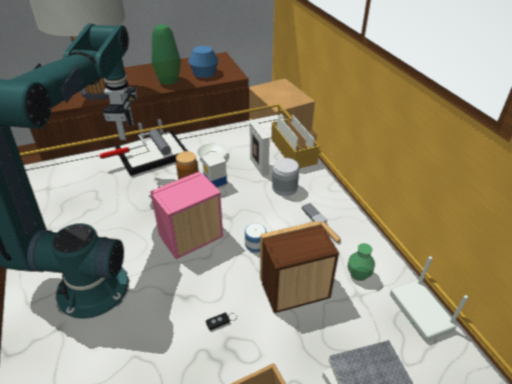

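The scene view shows the walnut cupboard at about (322,298), with its pale door strip along (313,280) facing +y. The blue jar is at (268,240), the pink decoy at (187,222) and the vase at (388,279). Next I'll measure these with depth.

```bash
cat > m.py <<'E'
from h import *
def ld(f):
    return dict(np.load('pics/'+f+'.npz'))
if __name__=='__main__':
    a=ld('a.png');P=pts(a);hsv=cv2.cvtColor(a['color'],cv2.COLOR_RGB2HSV)
    roi=np.zeros(P.shape[:2],bool);roi[245:345,265:380]=1
    top=roi&(P[...,2]>.188)&(P[...,2]<.215)
    u=P[top];print('top n',len(u),u.min(0),u.max(0))
    oak=top&(hsv[...,2]>130);wal=top&(hsv[...,2]<110)
    for n,m in(('oak',oak),('wal',wal),('all',top)):
        q=(P[m][:,:2]*1000).astype(np.float32);r=cv2.minAreaRect(q);print(n,len(q),P[m][:,2].mean(),r,cv2.boxPoints(r).round().tolist())
    def circ(n,roi,lo,hi):
        m=np.zeros(P.shape[:2],bool);m[roi[0]:roi[1],roi[2]:roi[3]]=1
        m&=(P[...,2]>lo)&(P[...,2]<hi);q=(P[m][:,:2]*1000).astype(np.float32)
        print(n,len(q),cv2.minEnclosingCircle(q),P[m].mean(0))
    circ('jar',(215,265,245,292),.063,.078)
    circ('vase',(255,305,365,410),.02,.13)
    circ('tin',(110,170,275,325),.10,.12)
    circ('pink',(170,275,130,240),.19,.22)
    m=np.zeros(P.shape[:2],bool);m[165:245,310:370]=1;m&=(P[...,2]>.008);print('brush',P[m].min(0),P[m].max(0))
    m=np.zeros(P.shape[:2],bool);m[50:140,245:285]=1;m&=(P[...,2]>.15)&(P[...,2]<.2);print('frame',P[m].min(0),P[m].max(0))
E
python3 m.py
```

```text
top n 4243 [ 0.47599695 -0.28568023  0.18800359] [ 0.66201533 -0.14475904  0.20691517]
oak 365 0.19788780266490225 ((573.5516357421875, -155.82638549804688), (15.343969345092773, 176.9510498046875), 85.74971008300781) [[485.0, -157.0], [661.0, -170.0], [662.0, -155.0], [486.0, -142.0]]
wal 3785 0.19984365966914436 ((569.0758056640625, -220.64031982421875), (121.89593505859375, 180.0199737548828), 86.29838562011719) [[475.0, -276.0], [655.0, -287.0], [663.0, -166.0], [483.0, -154.0]]
all 4243 0.19963816353588523 ((569.7760009765625, -215.21258544921875), (132.32012939453125, 180.83059692382812), 86.5749740600586) [[476.0, -276.0], [656.0, -287.0], [664.0, -155.0], [483.0, -144.0]]
jar 496 ((522.94091796875, -10.992034912109375), 36.0271110534668) [ 0.52269052 -0.01256649  0.07049544]
vase 793 ((777.8469848632812, -239.1410369873047), 40.06993865966797) [ 0.76656354 -0.23986003  0.08445598]
tin 739 ((723.6617431640625, 252.23818969726562), 77.5523910522461) [0.73301233 0.22597984 0.10888754]
pink 3560 ((331.98358154296875, 105.93553161621094), 109.98007202148438) [0.33184713 0.10271034 0.1994656 ]
brush [ 0.35808209 -0.24543744  0.0080029 ] [0.81179542 0.09747366 1.20162798]
frame [0.67506099 0.32219307 0.15036658] [0.7095     0.45457473 0.18658341]
```

Run:
```python
from m import *
a=ld('a.png');P=pts(a);z=P[...,2]
def rect(n,r,lo,hi):
    m=np.zeros(z.shape,bool);m[r[0]:r[1],r[2]:r[3]]=1;m&=(z>lo)&(z<hi)
    q=(P[m][:,:2]*1000).astype(np.float32);R=cv2.minAreaRect(q);print(n,len(q),cv2.boxPoints(R).round().tolist())
rect('pink',(170,275,130,240),.19,.22)
rect('brush',(175,240,315,366),.006,.03)
rect('bulb',(115,165,190,232),.10,.14)
rect('tin',(115,165,280,320),.10,.115)
print(P[230,268],P[310,322])
b=ld('b.png');P=pts(b);z=P[...,2]
rect('jar_side',(220,255,240,270),.064,.08)
```

```text
pink 3560 [[229.0, 151.0], [261.0, 20.0], [436.0, 63.0], [404.0, 193.0]]
brush 680 [[678.0, -59.0], [789.0, -106.0], [861.0, 62.0], [749.0, 110.0]]
bulb 568 [[434.0, 372.0], [448.0, 301.0], [535.0, 318.0], [522.0, 389.0]]
tin 717 [[685.0, 269.0], [689.0, 177.0], [785.0, 180.0], [782.0, 272.0]]
[0.5325463  0.01016253 0.06933706] [ 0.54969738 -0.24327063  0.199453  ]
jar_side 265 [[474.0, -3.0], [510.0, -56.0], [569.0, -17.0], [534.0, 37.0]]
```

```bash
python3 -m creep '[[[0,0,-10,10],[0,0,-10,10],[0,0,-10,10],[0,0,-10,10],[0,0,-10,10],[0,0,-10,10],[0,0,-5,10],[0,0,-5,10]]]' 0.5
```

```text
time: 1.1
tool_pos: [0.2135, 0.5067, 0.2751]
ee_rot: [-3.141, 0.001, 1.341]
wrist_force: [-0.1, 0.0, 0.5]
width: 0.0472
```

```bash
python3 -m creep '[[[0,0,0,7],[-31,33,0,0],[-31,33,0,0],[-31,33,0,0],[-31,33,0,0],[-31,33,0,0],[-31,33,0,0],[-31,33,0,0]]]'; python3 -m creep '[[[-31,33,0,0],[-31,33,0,0],[-31,33,0,0],[-31,33,0,0],[-31,33,0,0],[-31,33,0,0],[-31,33,0,0],[0,0,0,0]]]'
```

```text
time: 2.1
tool_pos: [0.3574, 0.2229, 0.275]
ee_rot: [-3.141, 0.0, 1.225]
wrist_force: [0.7, -0.3, -0.2]
width: 0.0472
time: 3.1
tool_pos: [0.5011, -0.0605, 0.2738]
ee_rot: [-3.139, 0.001, 1.22]
wrist_force: [0.8, 0.0, -0.5]
width: 0.047
```

```bash
python3 -m creep '[[[0,4,40,0],[0,0,40,0],[0,0,40,0],[0,0,40,0],[0,0,40,0],[0,0,30,0],[0,0,12,0],[0,0,0,0]]]'
python3 - <<'E'
from h import *
s=save('side','c.png');w=save('scene','d.png')
cv2.imwrite('pics/cd.png',np.hstack([s['color'][100:340,130:430],w['color'][100:340,130:430]])[:,:,::-1])
E
```

```text
time: 4.1
tool_pos: [0.504, -0.0589, 0.0332]
ee_rot: [-3.14, -0.0, 1.225]
wrist_force: [0.0, -0.9, 1.6]
width: 0.0472
```

View pics/cd.png

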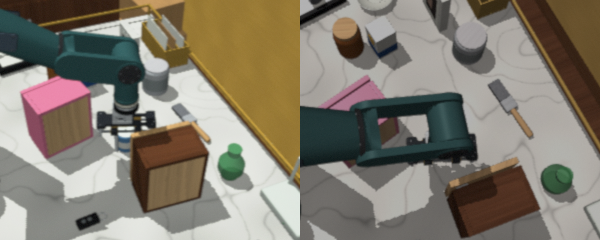

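The gripper is down between the jar and the door, at about (125,125) in the left half. The forearm passes well above the pink box. Now I'll push gently.

```bash
python3 -m creep '[[[8,0,0,0],[8,0,0,0],[8,0,0,0],[8,0,0,0],[8,0,0,0],[8,0,0,0],[8,0,0,0],[8,0,0,0]]]';python3 -m creep '[[[8,0,0,0],[8,0,0,0],[8,0,0,0],[8,0,0,0],[8,0,0,0],[8,0,0,0],[8,0,0,0],[0,0,0,0]]]'; python3 -m creep '[[[-15,0,0,0],[-15,0,0,0],[0,0,-40,0],[0,0,-40,0],[0,0,-40,0],[0,0,-40,0],[0,0,-40,0],[0,0,-30,0]]]' 0
```

```text
time: 5.2
tool_pos: [0.5267, -0.0007, 0.0345]
ee_rot: [3.14, 0.003, 1.224]
wrist_force: [-2.4, -3.9, 2.7]
width: 0.047
time: 6.2
tool_pos: [0.5459, 0.053, 0.0343]
ee_rot: [3.14, 0.001, 1.225]
wrist_force: [-0.3, -3.4, 3.4]
width: 0.047
time: 7.2
tool_pos: [0.5349, 0.0243, 0.2653]
ee_rot: [3.14, -0.001, 1.224]
wrist_force: [0.0, 0.3, -0.6]
width: 0.001
```

```bash
python3 -m creep '[[[0,0,0,-8],[0,0,0,-8],[-33,28,0,0],[-33,28,0,0],[-33,28,0,0],[-33,27,0,0],[0,0,0,0]]]'
python3 - <<'E'
from h import *
s=save('scene','e.png');t=save('side','f.png')
P=pts(t);hsv=cv2.cvtColor(t['color'],cv2.COLOR_RGB2HSV)
for n,im in(('scene',s),('side',t)):
    P=pts(im);z=P[...,2];m=(z>.055)&(z<.08)&(abs(P[...,0]-.56)<.06)&(abs(P[...,1]-.085)<.06)
    q=(P[m][:,:2]*1000).astype(np.float32);print(n,len(q),cv2.minEnclosingCircle(q) if len(q) else 0)
cv2.imwrite('pics/ef.png',np.hstack([s['color'][100:350,170:440],t['color'][100:350,170:440]])[:,:,::-1])
E
```

```text
time: 8.07
tool_pos: [0.6371, -0.1174, 0.261]
ee_rot: [-3.138, -0.001, 1.499]
wrist_force: [0.6, 0.1, 0.1]
width: 0.0007
scene 0 0
side 286 ((557.33837890625, 83.89248657226562), 36.765865325927734)
```

View pics/ef.png

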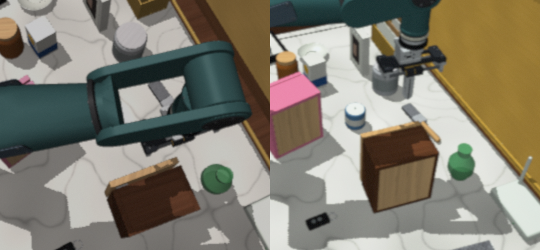

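The jar stands upright at (0.557, 0.084), about 255 mm from the hinge line. Next I'll press the door.

```bash
python3 -m creep '[[[0,0,30,0],[0,0,30,0],[0,0,30,0],[0,0,10,0],[-10,0,0,0],[-8,0,0,0],[-3,0,0,0],[0,0,0,0]]]'; python3 -m creep '[[[-2,0,0,0],[-2,0,0,0],[-2,0,0,0],[0,0,0,0]]]'
```

```text
time: 9.18
tool_pos: [0.6359, -0.1357, 0.1644]
ee_rot: [3.14, 0.0, 1.503]
wrist_force: [-0.2, 0.2, 0.2]
width: 0.0005
time: 9.68
tool_pos: [0.6351, -0.1411, 0.1634]
ee_rot: [-3.141, -0.0, 1.503]
wrist_force: [-0.1, 0.1, -0.5]
width: 0.0004
```

```bash
python3 -m creep '[[[-1,0,0,0],[-1,0,0,0],[-1,0,0,0],[-1,0,0,0],[0,0,0,0]]]'; python3 -m creep '[[[-1,0,0,0],[-1,0,0,0],[0,0,0,0]]]'
```

```text
time: 10.3
tool_pos: [0.6351, -0.1436, 0.1635]
ee_rot: [3.141, -0.002, 1.505]
wrist_force: [0.4, 4.8, 0.0]
width: 0.0005
time: 10.68
tool_pos: [0.6352, -0.1453, 0.1635]
ee_rot: [3.141, -0.003, 1.505]
wrist_force: [1.1, 5.3, 0.7]
width: 0.0003
```

```bash
python3 -m creep '[[[-1,0,0,0],[-1,0,0,0],[0,0,0,0]]]'
```

```text
time: 11.05
tool_pos: [0.6353, -0.1473, 0.1635]
ee_rot: [3.141, -0.003, 1.505]
wrist_force: [2.1, 5.6, 0.6]
width: 0.0002
```

```bash
python3 -m creep '[[[-1,0,0,0],[0,0,0,0]]]'; python3 -m creep '[[[4,0,0,0],[4,0,0,0],[8,0,0,0],[10,0,0,0],[15,0,0,0],[20,0,0,0],[20,0,0,0],[0,0,0,0]]]';python3 -m creep '[[[0,0,-40,0],[0,0,-50,0],[0,0,0,0]]]'
python3 - <<'E'
from h import *
H=np.array([.484,-.160])
for n in('scene','side'):
    im=save(n,n+'1.png');P=pts(im);hsv=cv2.cvtColor(im['color'],cv2.COLOR_RGB2HSV)
    m=(P[...,2]>.192)&(P[...,2]<.203)&(hsv[...,2]>110)&(P[...,0]>.48)&(P[...,0]<.68)&(P[...,1]>-.18)&(P[...,1]<-.06)
    q=(P[m][:,:2]*1000).astype(np.float32);r=cv2.minAreaRect(q);print(n,len(q),r,cv2.boxPoints(r).round().tolist())
s=np.load('pics/scene1.png.npz')['color'];t=np.load('pics/side1.png.npz')['color']
cv2.imwrite('pics/g.png',np.hstack([s[150:350,240:440],t[150:350,210:410]])[:,:,::-1])
E
```

```text
time: 11.3
tool_pos: [0.6352, -0.1474, 0.1635]
ee_rot: [3.141, -0.004, 1.505]
wrist_force: [1.3, 7.1, 0.3]
width: 0.0005
time: 12.3
tool_pos: [0.6403, -0.0673, 0.1637]
ee_rot: [3.141, 0.0, 1.506]
wrist_force: [0.6, -1.6, -0.6]
width: 0.0007
time: 12.68
tool_pos: [0.6421, -0.0701, 0.2599]
ee_rot: [3.13, 0.002, 1.503]
wrist_force: [0.6, 0.4, 0.3]
width: 0.0004
scene 344 ((570.1465454101562, -149.753173828125), (177.01954650878906, 68.83326721191406), 4.186307430267334) [[479.0, -122.0], [484.0, -191.0], [661.0, -178.0], [656.0, -109.0]]
side 272 ((569.5595703125, -147.60609436035156), (177.0439453125, 68.95344543457031), 3.9816925525665283) [[479.0, -119.0], [484.0, -188.0], [660.0, -176.0], [655.0, -107.0]]
```

View pics/g.png

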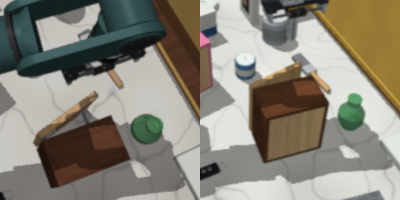

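The door has sprung ajar: its free edge is about 45 mm out at (97,97) in the left half, and its measured position matches 0.27 rad. The jar is clear. Next the finger goes in behind the edge.

```bash
python3 -m creep '[[[0,0,0,-8],[0,0,0,-7.5],[-37,-5,0,0],[-37,-5,0,0],[0,0,0,0]]]'; python3 -m creep '[[[0,0,20,0],[0,0,20,0],[0,0,20,0],[0,0,20,0],[0,0,20,0],[0,0,5,0],[0,0,0,0]]]'
```

```text
time: 13.4
tool_pos: [0.6441, -0.1463, 0.2499]
ee_rot: [-3.137, -0.002, 1.77]
wrist_force: [-0.0, 0.1, -0.1]
width: 0.0004
time: 14.28
tool_pos: [0.6447, -0.1431, 0.1476]
ee_rot: [-3.14, -0.001, 1.775]
wrist_force: [0.8, 0.4, -0.5]
width: 0.0002
```

```bash
python3 -m creep '[[[4,0,0,0],[4,0,0,0],[11.4,0,0,-4],[11.4,0,0,-4],[11.4,0,0,-4],[11.4,0,0,-4],[11.4,0,0,-4],[11.4,0,0,-4]]]'; python3 -m creep '[[[11.4,0,0,-4],[11.4,0,0,-4],[11.4,0,0,-4],[11.4,0,0,-4],[11.4,0,0,-4],[11.4,0,0,-4],[11.4,0,0,-4],[0,0,0,0]]]'
```

```text
time: 15.28
tool_pos: [0.6188, -0.0722, 0.1494]
ee_rot: [3.14, 0.001, 2.195]
wrist_force: [0.6, -0.2, -0.4]
width: 0.0003
time: 16.27
tool_pos: [0.56, -0.019, 0.1494]
ee_rot: [3.141, 0.001, 2.682]
wrist_force: [0.5, -0.8, 0.6]
width: 0.0008
```

```bash
python3 -m creep '[[[11.4,0,0,-4],[11.4,0,0,-4],[11.4,0,0,-4],[11.4,0,0,-4],[8.5,0,0,-3],[6,0,0,-2],[3,0,0,-1],[0,0,0,0]]]'; python3 -m creep '[[[-8,0,0,0],[-12,0,0,0],[-12,0,0,0],[0,0,-35,0],[0,0,-45,0],[0,0,-45,0],[0,0,0,0]]]';python3 - <<'E'
from h import *
for n in('scene','side'):
    im=save(n,n+'2.png');P=pts(im);hsv=cv2.cvtColor(im['color'],cv2.COLOR_RGB2HSV)
    m=(P[...,2]>.190)&(P[...,2]<.204)&(P[...,0]>.44)&(P[...,0]<.68)&(P[...,1]>-.135)&(P[...,1]<.06)
    q=(P[m][:,:2]*1000).astype(np.float32);print(n,len(q))
    if len(q)>5:r=cv2.minAreaRect(q);print(r,cv2.boxPoints(r).round().tolist())
    m=(P[...,2]>.055)&(P[...,2]<.08)&(abs(P[...,0]-.557)<.05)&(abs(P[...,1]-.084)<.05)
    q=(P[m][:,:2]*1000).astype(np.float32);print('jar',len(q),cv2.minEnclosingCircle(q) if len(q) else 0)
s=np.load('pics/scene2.png.npz')['color'];t=np.load('pics/side2.png.npz')['color']
cv2.imwrite('pics/h.png',np.hstack([s[100:350,170:440],t[100:350,170:440]])[:,:,::-1])
E
```

```text
time: 17.27
tool_pos: [0.5002, -0.0012, 0.1486]
ee_rot: [-3.142, 0.0, 3.065]
wrist_force: [0.7, -0.3, -0.2]
width: 0.0003
time: 18.15
tool_pos: [0.5346, -0.0038, 0.2783]
ee_rot: [-3.141, 0.009, 3.066]
wrist_force: [1.0, -0.8, -0.0]
width: 0.0003
scene 414
((480.60687255859375, -58.32939910888672), (153.2538299560547, 16.25669288635254), 87.51068115234375) [[469.0, -135.0], [485.0, -135.0], [492.0, 18.0], [476.0, 19.0]]
jar 193 ((546.7742919921875, 76.28438568115234), 31.705167770385742)
side 220
((479.97119140625, -56.609901428222656), (153.94151306152344, 17.842754364013672), 87.67735290527344) [[468.0, -133.0], [486.0, -134.0], [492.0, 20.0], [474.0, 21.0]]
jar 229 ((557.9840087890625, 84.20053100585938), 36.97900390625)
```

View pics/h.png

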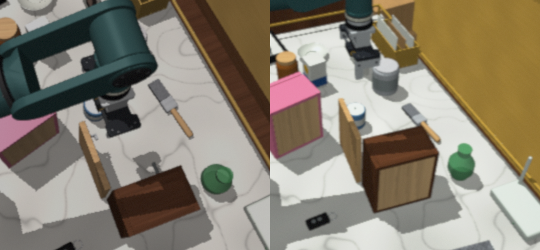

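The door stands at about 91°, and the jar hasn't moved. The gripper is free, above everything. I'm handing in.

```bash
python3 -m creep '[[[0,0,0,0],[0,0,0,0],[0,0,0,0],[0,0,0,0]]]'; python3 -c "
from bench import ticket
print(ticket.close_job())"
```

```text
time: 18.75
tool_pos: [0.5319, -0.0035, 0.2732]
ee_rot: [3.141, -0.001, 3.066]
wrist_force: [0.2, -0.7, -0.2]
width: 0.0006
the job is handed in; nothing more can be done
None
```

The key cupboard's door is open at about 91°, and I handed the job in at 18.75 s of the 64 s allowed.

- **Jar:** I slid it along the top with two fingers low behind it. It stands upright at (0.557, 0.084), about 255 mm from the hinge line, against the 225 mm needed.
- **Door:** I pressed it near the free edge, reading 5 to 7 N, and drew the finger back. It sprang ajar to about 0.27 rad on its own. I then swung it open with the shut fingers behind its edge.
- **Last checks:** Both cameras agree on the door's angle. The side camera puts the jar where I left it. The scene camera read it about 13 mm off, with a radius of 32 instead of 36 mm, because the gripper partly hid it. The gripper ended clear of everything, with the wrist force near zero.
- **Not measured:** I did not re-measure the other objects. They looked unmoved in the last picture, and no force reading suggested any other contact.

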